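# Hook a filter cassette into a bench dust extractor and lock it home

## Robot

A 6-joint arm with a two-finger parallel gripper is mounted at the origin on a cart in front of the work surface, level with it; the furniture and walls round the work are solid. World frame = base frame: x ahead of the robot, y to its left, z up, the work surface at z = 0. Lengths are in m, angles in rad, forces in N, time in s.
With the tool pointing down it reaches from about 0.35 to 0.775 m from the base axis. Payload 5.5 kg.
Tool frame: the origin (TCP) lies at the very end of the fingers, on their centre line; the grasp point (between the pads) lies env.pinch_z behind it (env.pinch_z is the distance from the TCP to the grasp point, in m); z points along the fingers, y is the line along which they close (so a half turn about z gives the same grasp; the last joint's range is limited). The gripper opens to 85 mm and grips with 20 to 120 N. Pads are 22 mm wide; open, the fingers measure 114 mm over their backs; the gripper's body (76 mm by 85 mm) begins 54 mm behind the grasp point. The pads swing forward as they close: fully open they stand 13 mm farther back than shut.
Start: joints at [0.973, 0.313, 0.046, 1.304, 0, 1.431], TCP at [0.254, 0.516, 0.231] pointing down, gripper open.
Joint ranges: [-2.76, 2.76], [-0.86, 1.69], [-1.03, 1.26], [-2.2, 2.34], [-1.47, 1.5], [-3.14, 3.14]. Speed limits (rad/s): [2.57, 2.57, 3.14, 3.14, 3.14, 3.14].

## Interface

Orientations are given as a unit quaternion [w, x, y, z].
In Python, from workcell import env, eyes gives the robot as it stands.
- The arm moves only by the shell command python3 -m jog 'ROWS' [FORCE]. ROWS is JSON, one flat list of numbers, 7 for each row, row after row: the shift along the world's x, y, z as a fraction of full scale, then the turn, a rotation vector about the world's x, y, z as a fraction of full scale, then the opening, from -1 (shut) to 1 (fully open), so that 0 is half open. A call has 1 to 12 rows; each row is the pose to reach, as a shift and turn from the pose commanded when the call began, turning the shorter way round; what a row does not reach only later rows make up. Full scale, the value 1, is 20 cm for a shift and pi rad for a turn. A row lasts 1/12 s, in which the tool goes at most 41.7 mm and 7.16 degrees, less where a joint would pass 70% of its speed; a pose out of reach is approached as far as the arm can. A call with a number of a shift or a turn outside -1 to 1 is refused whole. A call with a gripper value outside its range is refused whole. The fingers move at their own pace and stop on an object; FORCE is the grip in N (left out, the last holds). Time passes only in rows, so rows that repeat a pose let the fingers close. It gives the time, the measured TCP pose, the force, the opening and the grip force at its end, in the units of the state.
- env.get_state(): the state, without advancing time (a new reading comes with each control period).
- eyes.read_camera(name): name is "side" or "top" or "wrist"; returns (picture, depth): 420x560x3 uint8, red, green, blue; 420x560 float32, m along the optical axis (not along the pixel's ray), 0 where there is no reading.
- eyes.calibration(name): a dict with "fx", "fy", "cx", "cy" (pixels), "R" (3x3) and "t" (3): a world point X has camera coordinates R X + t; the wrist camera has in their place "tool_from_camera" (4x4, takes a point from camera to tool coordinates, whose origin is the TCP and whose axes are the flange's). Camera axes: x right, y down, z forward; pixel columns grow to the right and rows downward; lengths in m; the calibration is good to about 2 mm. A picture is of the moment at which its call begins: read the wrist's pose just before it. calibration takes no time and is no camera call.
- env.hand_in(): hands the job in; it is judged then, once.
The state is a dict: "clock": time; "joint_pos": joint angles; "qvel": joint speeds; "tau": joint torques, N m; "tcp_pos": TCP position; "orientation": TCP orientation; "wrist_force": force on the tool from outside, world axes, zero at the start; "ft_torque": the same for the moment, N m; "finger_gap": finger opening in m; "grip_force": force on a finger pad.
Only numpy, scipy, OpenCV 4.12 (cv2) and the standard library are available. Lean on these libraries where they do the work, as an engineer would, in place of code of your own. Each camera call takes 0.05 s, during which the arm holds its last target. There are 200 camera calls.

## Task

Refit the cleaned filter cassette in the bench dust extractor: hook its long tongue under the steel lip of the bay, push it in against the sprung rail until the rail is right back, keep it pushed while you swing its other edge down past the keeper, press that edge down flat and ease off, so that the spring carries it under the keeper and it stays fully home when you let go. Feel your way in and do not force it - the thin frame bends easily - and leave everything else on the bench where it stands.

Things in the scene. Friction and masses are not known exactly. Their poses are not given: they have to be found in the camera images.
- extractor: low grey dust-extractor box, fixed, 162x162x60.5 mm; rocker and knob on a 38 mm strip along its -y side, black spigot (26 mm long) on its +x side. Origin: below the middle of the filter bay, at the foot of the box, 0 to 6 mm above the bench (levelling feet); z up, +x from the lip side to the keeper side. Bay, mm in this frame: flat floor at z 46, side walls at y -54 and +54, open at the top between lip and keeper
- lip (a point): middle of the lower edge of the retaining lip's rounded nose, at (-51, 0, 56) mm in the extractor's frame. The lip, a steel plate along the bay's -x side, has its underside 10 mm and its top 14.5 mm above the bay floor. It hides a damped sprung rail, 8 mm high, face at x = -59 mm when free (5 N towards +x), -68 mm right back (14 N, then a hard stop); 1 N more per 10 mm/s
- keeper (a point): middle of the lower edge of the keeper's nose, at (60, 0, 51.5) mm in the extractor's frame. The keeper is a steel bar along the bay's +x side from 5.5 to 14.5 mm above the bay floor; the recess under it ends at a wall at x = 65 mm
- cassette: loose pleated filter in an aluminium frame 98 (x) x 100 (y) x 14 mm, 150 to 300 g; on its middle a black grip fin 10 mm thick (x), 60 mm long (y), from 14 to 44 mm above the underside. Origin: centre of the underside, z up. Starts flat on the bench. Home: flat on the bay floor, origin at (8, 0 +-4, 46) mm in the extractor's frame. Over 32 N of contact with the extractor, all told, bends it
- long_edge (a point): middle of the rounded (2 mm radius) end of the cassette's long tongue, at (-69, 0, 2) mm in the cassette's frame. The tongue is a steel strip 4 mm thick, 96 mm wide, level with the underside; it sticks out 20 mm from the frame's -x side and goes under the lip. The whole cassette is 126 mm long, so it goes in only tilted, this edge low
- short_edge (a point): middle of the rounded end of the short tongue, at (57, 0, 2) mm in the cassette's frame: 4 mm thick, 96 mm wide, sticks out 8 mm from the frame's +x side. It passes the keeper only while the rail is pushed in more than 7 mm; home, it reaches 5 mm under the keeper and stands against the wall, held by the rail's 7 N
- flux_bottle: bystander: brown glass dropper bottle standing just behind the extractor (another stands at the back wall), 34 mm wide, 94 mm high; origin under its middle
- cream_pot: bystander: white screw-top pot without lid, 68 mm wide, 67 mm high; origin under its middle
- ring_box: bystander: small white ring box, 54x50x43 mm; origin under its middle
- gas_torch: bystander: black hand torch standing upright, 58x68x195 mm; origin under its middle

How it is judged:
On the way:
1. the long tongue is hooked at least 5 mm under the lip, the cassette still tilted (x of long_edge in the frame of extractor below -0.056 m and z of long_edge in the frame of extractor between 0.046 and 0.0545 m and angle between the z axis of cassette and the z axis of extractor, either way round above 0.06 rad), for 0.1 s.
At the end, for the whole second after the job is handed in: The cassette lies at rest flat in the bay (tilt under 2 degrees, both tongue ends within 2.5 mm of the bay floor), the long tongue at least 5 mm under the lip and the short tongue at least 3 mm under the keeper (x of short_edge in the frame of extractor between 0.063 and 0.0675 m and z of each of short_edge, long_edge in the frame of extractor below 0.0505 m and x of long_edge in the frame of extractor below -0.056 m and angle between the z axis of cassette and the z axis of extractor, either way round below 0.035 rad and linear speed of cassette below 0.01 m/s); the robot touches nothing.
It fails at once if more than 32 N between cassette and extractor, all contacts together (contact force between cassette and extractor above 32 N).
It fails at once if the robot presses on the extractor itself with more than 30 N (contact force between the arm and extractor above 30 N).
It fails at once if a bystander is moved by more than 25 mm (distance of any of flux_bottle, cream_pot, ring_box, gas_torch from where it was at the start of the episode above 0.025 m).
It fails at once if a standing bystander is tipped (angle between any of flux_bottle, cream_pot, ring_box, gas_torch's own z axis and vertical above 0.35 rad).
It also fails if it takes over 72 s, if anything falls off the work surface, if the arm or the gripper's body presses on something with over 40 N, if the wrist force passes 120 N, or if a joint passes its speed limit or range.

## Working session

There is one attempt and no reset: what is moved stays moved. The work goes in short steps, Python scripts to look and compute and a shell command to move; the robot and the scene stay as the last step left them, time stands still between calls to the robot, and variables do not carry over. Pictures are saved under pics/ and viewed, at most 10 in all, crops included, and the job is handed in when it is done.

```bash
mkdir -p pics; cat > h.py <<'E'
import numpy as np, cv2
from workcell import env, eyes
from scipy.spatial.transform import Rotation as Rot
def cam(n):
    s=env.get_state(); p,d=eyes.read_camera(n); c=eyes.calibration(n)
    if n=="wrist":
        q=s["orientation"]; T=np.eye(4); T[:3,:3]=Rot.from_quat([q[1],q[2],q[3],q[0]]).as_matrix(); T[:3,3]=s["tcp_pos"]
        M=T@np.array(c["tool_from_camera"])
    else:
        M=np.eye(4); R=np.array(c["R"]); M[:3,:3]=R.T; M[:3,3]=-R.T@np.array(c["t"])
    return p,d,c,M
def cloud(d,c,M):
    v,u=np.mgrid[:d.shape[0],:d.shape[1]]
    P=np.stack([(u-c["cx"])/c["fx"]*d,(v-c["cy"])/c["fy"]*d,d],-1)
    return P@M[:3,:3].T+M[:3,3]
def ray(uv,z,c,M):
    r=M[:3,:3]@np.array([(uv[0]-c["cx"])/c["fx"],(uv[1]-c["cy"])/c["fy"],1]); o=M[:3,3]
    return o+r*(z-o[2])/r[2]
def save(n,p): cv2.imwrite(f"pics/{n}.png",p[...,::-1])
E
python3 - <<'E'
from h import *
for n in("top","side"):
    p,d,c,M=cam(n); save(n,p); np.savez(n,p=p,d=d,M=M); print(n,M.round(3).tolist(),c["fx"],(d>0).mean())
print(env.get_state(),env.pinch_z)
E
```

```text
top [[-0.024, -0.991, 0.129, 0.432], [-1.0, 0.023, -0.009, -0.046], [0.006, -0.129, -0.992, 1.384], [0.0, 0.0, 0.0, 1.0]] 467.76104988960867 0.9960331632653061
side [[-0.992, -0.063, 0.112, 0.466], [-0.128, 0.584, -0.802, 0.825], [-0.015, -0.81, -0.587, 0.733], [0.0, 0.0, 0.0, 1.0]] 484.1262202106556 0.9957780612244898
{'clock': 0.1, 'joint_pos': array([ 9.73393970e-01,  3.13905849e-01,  4.50857978e-02,  1.30363269e+00,
       -2.99240502e-05,  1.43117953e+00]), 'qvel': array([ 0.00046339, -0.00176093,  0.00402795,  0.00033964,  0.00081499,
        0.00124657]), 'tau': array([ 2.80256485e-03, -4.81725240e+01,  2.99243903e+01,  1.27350874e-02,
       -1.36248955e-04,  8.93306549e-06]), 'tcp_pos': array([0.25388487, 0.51538604, 0.23050636]), 'orientation': array([-2.84383610e-04,  2.26899234e-01,  9.73917888e-01, -7.77995003e-04]), 'wrist_force': array([-0.32824538,  0.61538067, -0.5142791 ]), 'ft_torque': array([-0.00475951,  0.02050984, -0.00556168]), 'grip_force': 0.0, 'finger_gap': 0.08538064320903226} 0.0187
```

View pics/top.png

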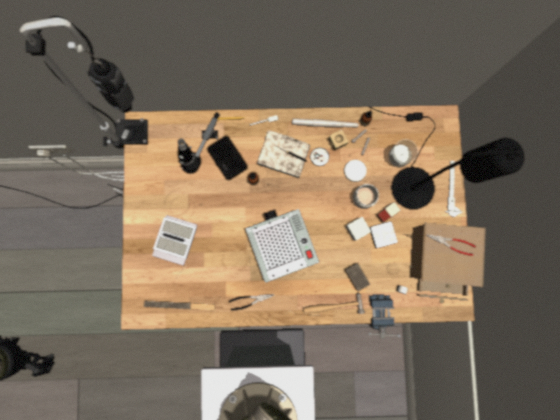

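View pics/side.png

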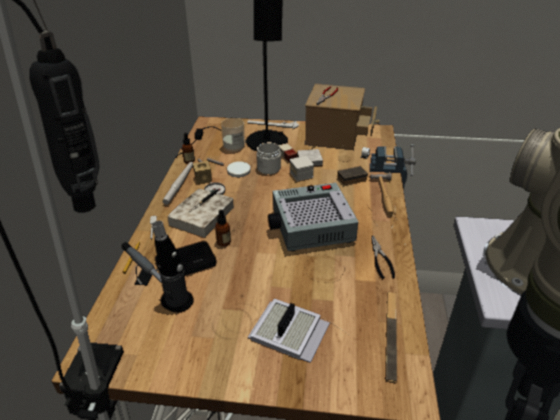

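The top view shows the cassette at (174,240) with its tongue towards the robot. The extractor is at (282,245) with its spigot at (268,214) and rocker strip on the right, so both +x axes point roughly along world +x. The side view agrees: the cassette is at (290,328), its tongue on the right.

```bash
python3 - <<'E'
from h import *
c=eyes.calibration("wrist"); print(np.round(c["tool_from_camera"],3).tolist(),c["fx"])
z=np.load("top.npz"); ct=eyes.calibration("top"); P=cloud(z["d"],ct,z["M"])
for nm,(u0,u1,v0,v1),lo,hi in(("cas",(145,205,210,270),.007,.06),("fin",(145,205,210,270),.03,.06),("ext",(235,325,200,290),.045,.08)):
    Q=P[v0:v1,u0:u1].reshape(-1,3); Q=Q[(Q[:,2]>lo)&(Q[:,2]<hi)]
    r=cv2.minAreaRect((Q[:,:2]*1000).astype(np.float32)); print(nm,len(Q),Q.mean(0).round(3),np.median(Q[:,2]).round(4),r)
Q=P[250:300,80:150].reshape(-1,3);print("bench",np.median(Q[:,2]),Q[:,2].std())
E
```

```text
[[-0.001, -0.956, -0.293, 0.075], [1.0, -0.001, 0.0, 0.001], [-0.0, -0.293, 0.956, -0.143], [0.0, 0.0, 0.0, 1.0]] 325.1277868171935
cas 1162 [0.523 0.237 0.015] 0.0129 ((520.403076171875, 233.88221740722656), (167.65187072753906, 170.8966522216797), 0.7227951288223267)
fin 78 [0.525 0.235 0.044] 0.0447 ((525.0932006835938, 235.6641845703125), (58.41404724121094, 9.90890121459961), 70.31543731689453)
ext 3351 [ 0.495 -0.076  0.058] 0.0606 ((505.4100646972656, -72.15045928955078), (186.903076171875, 162.25184631347656), 19.303836822509766)
bench -0.7380602146799204 0.37985716846534257
```

```bash
python3 -m jog '[0.615,-1,0.35,0,0,-0.2,1,0.615,-1,0.35,0,0,-0.3,1,0.615,-1,0.35,0,0,-0.45,1,0.615,-1,0.35,0,0,-0.45,1,0.615,-1,0.35,0,0,-0.45,1,0.615,-1,0.35,0,0,-0.45,1,0.615,-1,0.35,0,0,-0.45,1,0.615,-1,0.35,0,0,-0.45,1]'; python3 -m jog '[0.615,-1,0,0,0,-0.25,1,0.615,-1,0,0,0,-0.25,1,0.615,-1,0,0,0,-0.25,1,0.615,-1,0,0,0,-0.25,1,0.615,-1,0,0,0,-0.25,1,0.615,-1,0,0,0,-0.25,1,0.615,-1,0,0,0,-0.25,1]'
python3 - <<'E'
from h import *
p,d,c,M=cam("wrist"); save("w1",p); np.savez("w1",p=p,d=d,M=M); print(env.get_state()["tcp_pos"],env.get_state()["clock"])
E
```

```text
clock: 0.77
tcp_pos: [0.3786, 0.314, 0.3019]
orientation: [0.0, 0.67, 0.742, 0.0]
wrist_force: [-0.8, 0.5, -0.4]
finger_gap: 0.0854
grip_force: 0.0
clock: 1.35
tcp_pos: [0.5026, 0.1115, 0.3003]
orientation: [0.001, 0.903, 0.429, -0.0]
wrist_force: [-0.3, 0.3, 0.1]
finger_gap: 0.0858
grip_force: 0.0
[0.50131148 0.11324992 0.30037197] 1.4
```

View pics/w1.png

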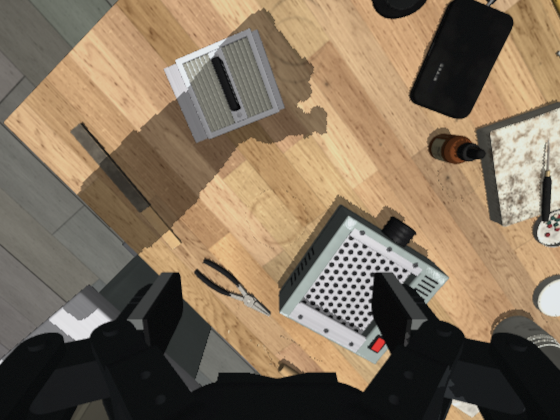

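The wrist view shows the cassette at (225,85), its tongue on the left side. The extractor is at (365,280), partly hidden by a finger. The bottle stands at (450,150).

```bash
python3 -m jog '[-0.3,-0.45,-0.1,0,0,0,1,-0.3,-0.45,-0.1,0,0,0,1,-0.3,-0.45,-0.1,0,0,0,1,-0.3,-0.45,-0.1,0,0,0,1,-0.3,-0.45,-0.1,0,0,0,1,-0.3,-0.45,-0.1,0,0,0,1]'
python3 - <<'E'
from h import *
z=np.load("w1.npz"); c=eyes.calibration("wrist"); P=cloud(z["d"],c,z["M"])
def rect(Q,n):
    r=cv2.minAreaRect((Q[:,:2]*1000).astype(np.float32)); print(n,len(Q),np.median(Q,0).round(4),[np.round(x,1) for x in r])
Q=P[10:160,140:310].reshape(-1,3)
rect(Q[(Q[:,2]<.003)&(Q[:,2]>-.01)],"bench")
for n,lo,hi in(("tongue+",.0028,.06),("frame",.0105,.06),("fin",.04,.06)): rect(Q[(Q[:,2]>lo)&(Q[:,2]<hi)],n)
p,d,c,M=cam("wrist"); save("w2",p); np.savez("w2",p=p,d=d,M=M); P=cloud(d,c,M)
Q=P.reshape(-1,3); Q=Q[(abs(Q[:,0]-.505)<.14)&(abs(Q[:,1]+.072)<.14)]
h,e=np.histogram(Q[:,2],bins=np.arange(-.004,.075,.001)); print([(round(float(b),3),int(a)) for a,b in zip(h,e) if a>80])
E
```

```text
clock: 1.9
tcp_pos: [0.4404, 0.0263, 0.2816]
orientation: [0.0, 0.901, 0.435, 0.0]
wrist_force: [-0.3, 0.2, 0.4]
finger_gap: 0.0853
grip_force: 0.0
bench 17001 [ 5.216e-01  2.412e-01 -2.000e-04] [array([514.7, 239.6]), array([177.7, 229. ]), np.float64(50.8)]
tongue+ 8416 [0.5233 0.2385 0.0118] [array([522., 230.]), array([145.8, 180.6]), np.float64(45.8)]
frame 5103 [0.5268 0.237  0.0135] [array([524.9, 235.6]), array([100.2,  97.9]), np.float64(71.3)]
fin 494 [0.5252 0.236  0.0439] [array([524.9, 235.3]), array([59.8, 10.2]), np.float64(71.7)]
[(-0.003, 387), (-0.002, 3743), (-0.001, 9595), (0.0, 7031), (0.001, 1594), (0.002, 134), (0.047, 142), (0.048, 1378), (0.049, 3825), (0.05, 2595), (0.051, 503), (0.052, 127), (0.06, 82), (0.061, 204), (0.062, 1293), (0.063, 3888), (0.064, 2862), (0.065, 471)]
```

View pics/w2.png

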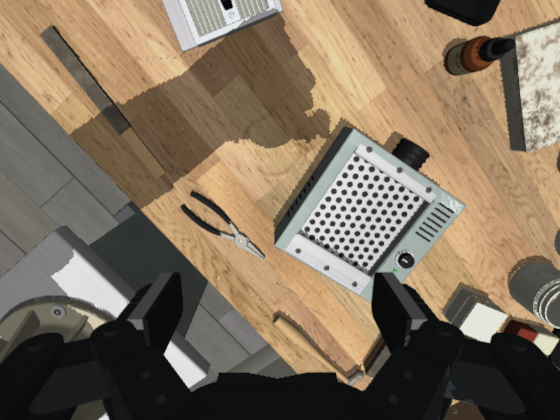

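The extractor is now fully in view, except for its lower corner near the rocker. The lip is the light steel plate at (330,265), the keeper the plate at (400,170), and the bay floor lies between them.

```bash
python3 - <<'E'
from h import *
z=np.load("w2.npz"); c=eyes.calibration("wrist"); P=cloud(z["d"],c,z["M"]); p=z["p"]
v,u=np.mgrid[:420,:560]; roi=(u>265)&(u<470)&(v>120)&(v<310)&(abs(P[...,0]-.505)<.14)&(abs(P[...,1]+.072)<.14)
Z=P[...,2]
def plane(m):
    Q=P[m]; A=np.c_[Q[:,:2]-[.505,-.072],np.ones(len(Q))]; s=np.linalg.lstsq(A,Q[:,2],rcond=None)[0]; return s
fl=roi&(Z>.0465)&(Z<.053); tp=roi&(Z>.060)&(Z<.067)
print("floor",plane(fl),"top",plane(tp),"bench",plane((abs(Z)<.004)&(abs(P[...,0]-.48)<.2)&(abs(P[...,1]+.0)<.2)))
for n,m in(("floor",fl),("top",tp)):
    m8=cv2.morphologyEx(m.astype(np.uint8),cv2.MORPH_OPEN,np.ones((3,3))); Q=P[m8>0]
    r=cv2.minAreaRect((Q[:,:2]*1000).astype(np.float32)); print(n,[np.round(x,1) for x in r])
yaw=np.deg2rad(19.3)
R=np.array([[np.cos(yaw),-np.sin(yaw)],[np.sin(yaw),np.cos(yaw)]])
o=np.array([.505,-.072])
L=(P[...,:2]-o)@R*1000
# edges: per-bin extreme of floor pts and nearest top pts
def line(a,b,name):
    s=np.polyfit(a,b,1); k=abs(b-np.polyval(s,a))<2
    s=np.polyfit(a[k],b[k],1); print(name,"slope deg",np.rad2deg(np.arctan(s[0])).round(2),"at0",s[1].round(2),k.sum())
F=L[fl]; T=L[tp]; cen=np.median(F,0); print("cen",cen)
for ax,nm in((0,"x"),(1,"y")):
    o2=1-ax
    for sg in(-1,1):
        for S,sn in((F,"floor"),(T,"top")):
            A=[];B=[]
            for b in np.arange(-40,41,2.):
                q=S[abs(S[:,o2]-cen[o2]-b)<1][:,ax]-cen[ax]
                q=q[(q*sg>25)]
                if len(q)<4: continue
                A.append(b);B.append((np.percentile(q*sg,98) if sn=="floor" else np.percentile(q*sg,2))*sg+cen[ax])
            line(np.array(A),np.array(B),f"{nm}{sg:+d} {sn}")
E
```

```text
floor [0.0015569  0.00013073 0.04976562] top [-6.36072907e-05  9.94891362e-06  6.37169124e-02] bench [-0.00041798  0.00077202 -0.00027323]
floor [array([514.9, -60.1]), array([160.5, 106.2]), np.float64(19.4)]
top [array([493.5, -76.9]), array([161.9, 162. ]), np.float64(19.2)]
cen [-3.15678083  8.14046426]
x-1 floor slope deg -0.14 at0 -65.34 41
x-1 top slope deg 0.21 at0 -64.11 41Traceback (most recent call last):
  File "<stdin>", line 31, in <module>
  File "<stdin>", line 19, in line
    raise TypeError("expected non-empty vector for x")
TypeError: expected non-empty vector for x
```

```bash
cat > ext.py <<'E'
from h import *
def ext(f,o,yaw,box):
    z=np.load(f); c=eyes.calibration("wrist"); P=cloud(z["d"],c,z["M"]); Z=P[...,2]
    R=np.array([[np.cos(yaw),-np.sin(yaw)],[np.sin(yaw),np.cos(yaw)]]); L=(P[...,:2]-o)@R*1000
    for sn,lo,hi in(("floor",.0465,.053),("top",.060,.068)):
        S=L[(Z>lo)&(Z<hi)]; S=S[(abs(S)<68).all(1)]
        for ax in(0,1):
            for sg in(-1,1):
                A=[];B=[]
                for b in np.arange(-40,41,2.):
                    q=S[abs(S[:,1-ax]-b)<1][:,ax]*sg; q=q[(q>40)]
                    if len(q)>2: A.append(b);B.append(np.percentile(q,97 if sn=="floor" else 3)*sg)
                if len(A)<5: print(sn,ax,sg,"none"); continue
                A=np.array(A);B=np.array(B);k=abs(B-np.median(B))<2.5;s=np.polyfit(A[k],B[k],1)
                print(sn,"xy"[ax],sg,"deg",np.rad2deg(np.arctan(s[0])).round(2),"at",s[1].round(2),k.sum())
E
python3 - <<'E'
from ext import *
# box: bay origin guess from noses: -64.1 -> -51
yaw=np.deg2rad(19.25);R=np.array([[np.cos(yaw),-np.sin(yaw)],[np.sin(yaw),np.cos(yaw)]])
o=np.array([.505,-.072])+R@np.array([-.0131,.0081]); print(o)
print("box centre rel", (np.array([.4935,-.0769])-o)@R*1000)
ext("w2.npz",o,yaw,None)
E
```

```text
[ 0.48996194 -0.06867183]
box centre rel [ 0.6274921  -8.93459378]
floor x -1 deg -0.17 at -52.65 41
floor x 1 deg 0.31 at 59.76 41
floor y -1 deg -0.11 at -52.43 41
floor y 1 deg -0.14 at 51.94 41
top x -1 deg 0.16 at -50.98 41
top x 1 deg 0.16 at 61.02 41
top y -1 deg -0.12 at -52.23 41
top y 1 deg -0.08 at 56.87 41
```

Extractor: origin ≈ (0.4895, −0.0664), yaw ≈ 19.2°, bay floor z ≈ 0.050, level. The sizes check out: the box is 162 mm square and the bay about 109×112 mm. Cassette: origin (0.5249, 0.2355), yaw −18.5°. Next I grasp the fin.

```bash
python3 -m jog '[0.2,0.5,-0.4,0,0,0.05,1,0.2,0.5,-0.4,0,0,0.11,1,0.2,0.5,-0.4,0,0,0.11,1,0.2,0.5,-0.4,0,0,0.11,1,0.2,0.5,-0.4,0,0,0.11,1]'; python3 -m jog '[0.225,0.545,-0.2,0,0,0,1,0.225,0.545,-0.4,0,0,0,1,0.225,0.545,-0.4,0,0,0,1,0.225,0.545,-0.6,0,0,0,1,0.225,0.545,-0.6,0,0,0,1,0.225,0.545,-0.6,0,0,0,1]'
python3 - <<'E'
from h import *
s=env.get_state();q=s["orientation"];y=Rot.from_quat([q[1],q[2],q[3],q[0]]).as_matrix()[:,1]
print(s["tcp_pos"],np.rad2deg(np.arctan2(y[1],y[0])),s["joint_pos"])
E
```

```text
clock: 2.37
tcp_pos: [0.4796, 0.1286, 0.1989]
orientation: [-0.001, 0.811, 0.585, -0.002]
wrist_force: [0.0, -0.1, 0.2]
finger_gap: 0.0852
grip_force: 0.0
clock: 2.87
tcp_pos: [0.5231, 0.235, 0.0781]
orientation: [-0.001, 0.812, 0.583, -0.003]
wrist_force: [-0.9, -0.2, -0.0]
finger_gap: 0.0853
grip_force: 0.0
[0.5231257  0.23500152 0.07811035] -18.666077638168513 [ 2.82402609e-01  4.04668537e-01 -2.10790867e-01  9.61488162e-01
 -2.77946606e-04  2.17897515e+00]
```

```bash
python3 -m jog '[0,0,-0.1,0,0,0,1,0,0,-0.2,0,0,0,1,0,0,-0.3,0,0,0,1,0,0,-0.32,0,0,0,1,0,0,-0.32,0,0,0,0.3,0,0,-0.32,0,0,0,-0.3,0,0,-0.32,0,0,0,-1,0,0,-0.32,0,0,0,-1,0,0,-0.32,0,0,0,-1,0,0,-0.32,0,0,0,-1,0,0,-0.32,0,0,0,-1,0,0,-0.32,0,0,0,-1]' 60; python3 -m jog '[0,0,0,0,0,0,-1,0,0,0,0,0,0,-1,0,0,0,0,0,0,-1]' 110
```

```text
clock: 3.87
tcp_pos: [0.5257, 0.2351, 0.0183]
orientation: [0.0, 0.813, 0.583, 0.001]
wrist_force: [-0.7, -0.4, 6.1]
finger_gap: 0.0088
grip_force: 60.4
clock: 4.12
tcp_pos: [0.526, 0.2351, 0.0184]
orientation: [0.0, 0.813, 0.583, 0.001]
wrist_force: [-0.0, -0.4, 6.1]
finger_gap: 0.008
grip_force: 108.5
```

```bash
python3 -m jog '[0,0,0.15,0,0,0,-1,0,0,0.3,0,0,0,-1,0,0,0.45,0,0,0,-1,0,0,0.57,0,0,0.03,-1,0,-0.15,0.57,0,0,0.06,-1,-0.02,-0.3,0.57,0,0,0.1,-1,-0.03,-0.45,0.57,0,0,0.13,-1,-0.04,-0.6,0.57,0,0,0.16,-1,-0.04,-0.75,0.57,0,0,0.19,-1,-0.04,-0.75,0.57,0,0,0.21,-1,-0.04,-0.75,0.57,0,0,0.21,-1,-0.04,-0.75,0.57,0,0,0.21,-1]'
python3 -m jog '[-0.01,-0.15,0,0.005,-0.016,0,-1,-0.02,-0.3,0,0.01,-0.032,0,-1,-0.025,-0.45,0,0.0168,-0.0481,0,-1,-0.03,-0.6,0,0.0168,-0.0481,0,-1,-0.03,-0.72,0,0.0168,-0.0481,0,-1,-0.03,-0.72,0,0.0168,-0.0481,0,-1,-0.03,-0.72,0,0.0168,-0.0481,0,-1,-0.03,-0.72,0,0.0168,-0.0481,0,-1]'
cat >> h.py <<'E'
EO=np.array([.4895,-.0664,.004]); YAW=np.deg2rad(19.2); RE=Rot.from_euler("z",YAW).as_matrix(); H=15.5
def report(p=True):
    s=env.get_state();q=s["orientation"];T=RE.T@Rot.from_quat([q[1],q[2],q[3],q[0]]).as_matrix()
    # tool: y->cassette x, z->-z, x->cassette y
    C=np.c_[T[:,1],T[:,0],-T[:,2]]; t=RE.T@(s["tcp_pos"]-EO)*1000
    th=np.arctan2(C[2,0],C[0,0])*-1
    le=t+C@np.array([-69,0,2-H-2]); se=t+C@np.array([57,0,2-H-2])
    print("clk",round(s["clock"],2),"tcpE",t.round(1),"tilt",-th.round(3),"yaw",np.rad2deg(np.arctan2(C[1,0],C[0,0])).round(2),"roll",C[2,1].round(3),"long",le.round(1),"short",se.round(1),"F_E",(RE.T@s["wrist_force"]).round(1),"M_E",(RE.T@s["ft_torque"]).round(2),"grip",round(s["grip_force"],1),round(s["finger_gap"],4))
E
python3 - <<'E'
from h import *
report()
p,d,c,M=cam("side"); save("s2",cv2.resize(p[150:290,220:400],None,fx=4,fy=4,interpolation=cv2.INTER_CUBIC))
E
```

```text
clock: 5.12
tcp_pos: [0.5168, 0.0847, 0.1309]
orientation: [-0.0, 0.581, 0.814, -0.0]
wrist_force: [-0.3, 0.6, -2.1]
finger_gap: 0.008
grip_force: 108.0
clock: 5.78
tcp_pos: [0.511, -0.0581, 0.131]
orientation: [0.046, 0.578, 0.812, 0.065]
wrist_force: [-0.0, 1.0, -2.6]
finger_gap: 0.0078
grip_force: 108.4
clk 5.78 tcpE [ 23.    0.7 127. ] tilt 0.16 yaw -0.13 roll 0.002 long [-42.7   0.9 100.7] short [ 81.7   0.6 120.8] F_E [ 0.3  0.9 -2.6] M_E [-0.    0.23  0.01] grip 108.4 0.0078
```

View pics/s2.png

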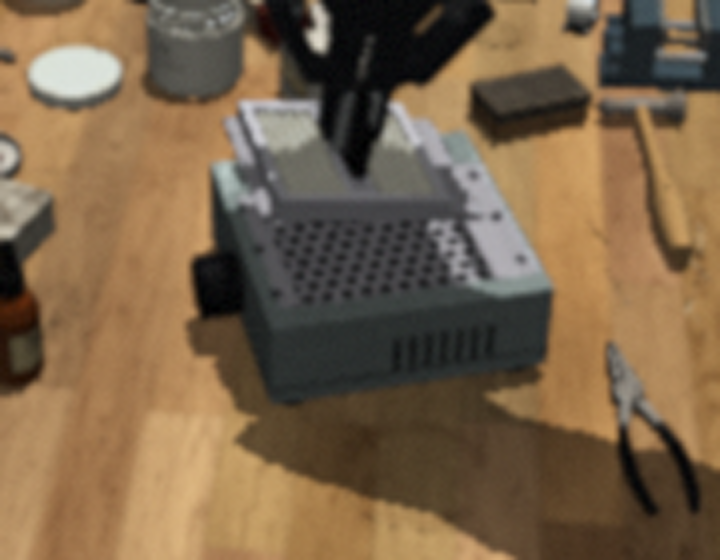

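The side view shows the cassette in the grip at about (350,160), tilted. Its long tongue is at (470,215), on the lip side above the bay. Next I descend into the bay and feel for the floor.

```bash
python3 -m jog '[0,0,-0.08,0,0,0,-1,0,0,-0.15,0,0,0,-1,0,0,-0.19,0,0,0,-1,0,0,-0.22,0,0,0,-1,0,0,-0.23,0,0,0,-1,0,0,-0.235,0,0,0,-1,0,0,-0.235,0,0,0,-1,0,0,-0.235,0,0,0,-1]'
python3 -c "from h import *;report()"
python3 -m jog '[0,0,-0.005,0,0,0,-1,0,0,-0.005,0,0,0,-1,0,0,-0.005,0,0,0,-1,0,0,-0.005,0,0,0,-1]'
python3 -c "from h import *;report()"
python3 -m jog '[0,0,-0.005,0,0,0,-1,0,0,-0.005,0,0,0,-1,0,0,-0.005,0,0,0,-1,0,0,-0.005,0,0,0,-1]'
python3 -c "from h import *;report()"
```

```text
clock: 6.5
tcp_pos: [0.5117, -0.0592, 0.0849]
orientation: [0.047, 0.578, 0.812, 0.065]
wrist_force: [-0.6, -0.4, -2.2]
finger_gap: 0.008
grip_force: 108.5
clk 6.5 tcpE [23.4 -0.6 80.9] tilt 0.161 yaw -0.11 roll -0.0 long [-42.3  -0.4  54.6] short [82.1 -0.7 74.8] F_E [-0.7 -0.2 -2.2] M_E [0.01 0.22 0.04] grip 108.5 0.008
clock: 6.83
tcp_pos: [0.5112, -0.0593, 0.0835]
orientation: [0.046, 0.578, 0.812, 0.065]
wrist_force: [0.3, 0.3, -1.7]
finger_gap: 0.0079
grip_force: 108.5
clk 6.83 tcpE [22.9 -0.4 79.5] tilt 0.16 yaw -0.14 roll 0.0 long [-42.8  -0.3  53.2] short [81.6 -0.6 73.3] F_E [ 0.4  0.2 -1.7] M_E [0.02 0.2  0.02] grip 108.5 0.0079
clock: 7.17
tcp_pos: [0.5111, -0.0592, 0.0823]
orientation: [0.046, 0.578, 0.812, 0.065]
wrist_force: [0.1, 0.3, -2.1]
finger_gap: 0.008
grip_force: 108.5
clk 7.17 tcpE [22.8 -0.3 78.3] tilt 0.16 yaw -0.13 roll 0.001 long [-42.9  -0.1  52. ] short [81.5 -0.4 72. ] F_E [ 0.2  0.2 -2.1] M_E [-0.04  0.21  0.02] grip 108.5 0.008
```

```bash
python3 -m jog '[0,0,-0.005,0,0,0,-1,0,0,-0.01,0,0,0,-1,0,0,-0.01,0,0,0,-1,0,0,-0.01,0,0,0,-1,0,0,-0.01,0,0,0,-1]'
python3 -c "from h import *;report()"
python3 -m jog '[0,0,-0.005,0,0,0,-1,0,0,-0.005,0,0,0,-1,0,0,-0.005,0,0,0,-1,0,0,-0.005,0,0,0,-1]'
python3 -c "from h import *;report()"
python3 -m jog '[0,0,-0.005,0,0,0,-1,0,0,-0.005,0,0,0,-1,0,0,-0.005,0,0,0,-1,0,0,-0.005,0,0,0,-1]'
python3 -c "from h import *;report()"
```

```text
clock: 7.58
tcp_pos: [0.5111, -0.0592, 0.0803]
orientation: [0.046, 0.578, 0.812, 0.065]
wrist_force: [0.2, 0.1, -2.1]
finger_gap: 0.0079
grip_force: 108.5
clk 7.58 tcpE [22.8 -0.3 76.3] tilt 0.16 yaw -0.13 roll 0.001 long [-42.8  -0.1  50. ] short [81.5 -0.4 70. ] F_E [ 0.3  0.1 -2.1] M_E [ 0.06  0.22 -0.03] grip 108.5 0.0079
clock: 7.92
tcp_pos: [0.5112, -0.0592, 0.0793]
orientation: [0.046, 0.578, 0.812, 0.065]
wrist_force: [-0.2, -0.0, -2.0]
finger_gap: 0.0079
grip_force: 108.5
clk 7.92 tcpE [22.8 -0.3 75.3] tilt 0.16 yaw -0.12 roll 0.0 long [-42.8  -0.2  49. ] short [81.6 -0.4 69.1] F_E [-0.2  0.  -2. ] M_E [-0.01  0.25  0.04] grip 108.5 0.0079
clock: 8.25
tcp_pos: [0.5111, -0.0592, 0.0783]
orientation: [0.046, 0.578, 0.812, 0.065]
wrist_force: [-0.1, 0.3, -1.9]
finger_gap: 0.0081
grip_force: 108.5
clk 8.25 tcpE [22.8 -0.3 74.3] tilt 0.16 yaw -0.13 roll 0.001 long [-42.8  -0.1  48. ] short [81.6 -0.4 68.1] F_E [ 0.   0.3 -1.9] M_E [-0.    0.24  0.  ] grip 108.5 0.0081
```

```bash
python3 -m jog '[0,0,-0.005,0,0,0,-1,0,0,-0.005,0,0,0,-1,0,0,-0.005,0,0,0,-1,0,0,-0.005,0,0,0,-1]'
python3 -c "from h import *;report()"
python3 -m jog '[0,0,-0.003,0,0,0,-1,0,0,-0.003,0,0,0,-1,0,0,-0.003,0,0,0,-1,0,0,-0.003,0,0,0,-1]'
python3 -c "from h import *;report()"
```

```text
clock: 8.58
tcp_pos: [0.5115, -0.0592, 0.0778]
orientation: [0.047, 0.578, 0.812, 0.066]
wrist_force: [-1.2, 1.8, 3.8]
finger_gap: 0.008
grip_force: 109.2
clk 8.58 tcpE [23.1 -0.4 73.8] tilt 0.161 yaw -0.12 roll 0.0 long [-42.5  -0.3  47.4] short [81.9 -0.5 67.6] F_E [-0.5  2.1  3.8] M_E [0.34 0.46 0.06] grip 109.2 0.008
clock: 8.92
tcp_pos: [0.5117, -0.0592, 0.0775]
orientation: [0.047, 0.578, 0.812, 0.066]
wrist_force: [-1.4, 2.1, 6.4]
finger_gap: 0.0079
grip_force: 109.8
clk 8.92 tcpE [23.3 -0.5 73.5] tilt 0.161 yaw -0.11 roll -0.0 long [-42.3  -0.3  47.1] short [82.1 -0.6 67.4] F_E [-0.7  2.5  6.4] M_E [0.44 0.66 0.1 ] grip 109.8 0.0079
```

Floor felt at edge z ≈ 47.7, where 48 was expected. Lifting about 2 mm, then sliding under the lip.

```bash
python3 -m jog '[0,0,0.01,0,0,0,-1,0,0,0.0115,0,0,0,-1,-0.008,-0.0028,0.0115,0,0,0,-1,-0.016,-0.0056,0.0115,0,0,0,-1,-0.024,-0.0084,0.0115,0,0,0,-1,-0.032,-0.0111,0.0115,0,0,0,-1,-0.040,-0.0139,0.0115,0,0,0,-1,-0.048,-0.0167,0.0115,0,0,0,-1,-0.056,-0.0195,0.0115,0,0,0,-1,-0.062,-0.0216,0.0115,0,0,0,-1,-0.062,-0.0216,0.0115,0,0,0,-1,-0.062,-0.0216,0.0115,0,0,0,-1]'
python3 -c "from h import *;report()"
```

```text
clock: 9.92
tcp_pos: [0.4988, -0.0636, 0.0791]
orientation: [0.046, 0.578, 0.812, 0.065]
wrist_force: [0.0, 0.5, -2.6]
finger_gap: 0.0082
grip_force: 108.4
clk 9.92 tcpE [ 9.7 -0.4 75.1] tilt 0.16 yaw -0.13 roll 0.0 long [-56.   -0.2  48.8] short [68.4 -0.5 68.9] F_E [ 0.2  0.5 -2.6] M_E [0.06 0.23 0.01] grip 108.4 0.0082
```

```bash
python3 -m jog '[-0.005,-0.0017,0,0,0,0,-1,-0.0095,-0.0033,0,0,0,0,-1,-0.0142,-0.0049,0,0,0,0,-1,-0.0142,-0.0049,0,0,0,0,-1,-0.0142,-0.0049,0,0,0,0,-1]'
python3 -c "from h import *;report()"
python3 -m jog '[-0.005,-0.0017,0,0,0,0,-1,-0.0095,-0.0033,0,0,0,0,-1,-0.0142,-0.0049,0,0,0,0,-1,-0.0142,-0.0049,0,0,0,0,-1,-0.0142,-0.0049,0,0,0,0,-1]'
python3 -c "from h import *;report()"
```

```text
clock: 10.33
tcp_pos: [0.4959, -0.0645, 0.079]
orientation: [0.046, 0.578, 0.812, 0.065]
wrist_force: [0.7, 0.2, -3.0]
finger_gap: 0.0083
grip_force: 108.4
clk 10.33 tcpE [ 6.6 -0.3 75. ] tilt 0.16 yaw -0.13 roll 0.0 long [-59.   -0.2  48.7] short [65.4 -0.4 68.8] F_E [ 0.7 -0.  -3. ] M_E [-0.    0.24  0.09] grip 108.4 0.0083
clock: 10.75
tcp_pos: [0.4947, -0.065, 0.0797]
orientation: [0.047, 0.578, 0.812, 0.067]
wrist_force: [5.2, 2.2, -3.5]
finger_gap: 0.0084
grip_force: 107.9
clk 10.75 tcpE [ 5.4 -0.4 75.7] tilt 0.164 yaw -0.08 roll 0.001 long [-60.2  -0.3  49.1] short [64.2 -0.5 69.7] F_E [ 5.6  0.4 -3.5] M_E [ 0.34 -1.19  0.09] grip 107.9 0.0084
```

```bash
python3 -m jog '[-0.004,-0.0014,-0.0015,-0.0004,0.0012,0,-1,-0.008,-0.0028,-0.003,-0.0008,0.0024,0,-1,-0.012,-0.0042,-0.0045,-0.0012,0.0036,0,-1,-0.016,-0.0056,-0.006,-0.0016,0.0048,0,-1,-0.019,-0.0066,-0.0075,-0.0021,0.006,0,-1,-0.019,-0.0066,-0.0075,-0.0021,0.006,0,-1,-0.019,-0.0066,-0.0075,-0.0021,0.006,0,-1]'
python3 -c "from h import *;report()"
python3 -m jog '[-0.005,-0.0017,0,0,0,0,-1,-0.0095,-0.0033,0,0,0,0,-1,-0.0142,-0.0049,0,0,0,0,-1,-0.0142,-0.0049,0,0,0,0,-1,-0.0142,-0.0049,0,0,0,0,-1]'
python3 -c "from h import *;report()"
```

```text
clock: 11.33
tcp_pos: [0.4922, -0.0659, 0.0787]
orientation: [0.042, 0.578, 0.813, 0.06]
wrist_force: [7.5, 4.2, -3.5]
finger_gap: 0.0078
grip_force: 107.9
clk 11.33 tcpE [ 2.7 -0.4 74.7] tilt 0.147 yaw -0.04 roll 0.001 long [-63.3  -0.4  49.2] short [61.4 -0.5 67.7] F_E [ 8.5  1.5 -3.5] M_E [ 0.56 -1.89  0.03] grip 107.9 0.0078
clock: 11.75
tcp_pos: [0.4901, -0.0667, 0.079]
orientation: [0.043, 0.578, 0.813, 0.061]
wrist_force: [9.5, 6.4, -4.5]
finger_gap: 0.0076
grip_force: 107.8
clk 11.75 tcpE [ 0.5 -0.5 75. ] tilt 0.149 yaw -0.03 roll 0.001 long [-65.5  -0.4  49.4] short [59.1 -0.5 68.1] F_E [11.1  2.9 -4.5] M_E [ 0.65 -2.4   0.02] grip 107.8 0.0076
```

```bash
python3 -m jog '[-0.004,-0.0014,-0.001,0,0,0,-1,-0.008,-0.0028,-0.002,0,0,0,-1,-0.0118,-0.0041,-0.003,0,0,0,-1,-0.0118,-0.0041,-0.003,0,0,0,-1,-0.0118,-0.0041,-0.003,0,0,0,-1]'
python3 -c "from h import *;report()"
python3 -m jog '[-0.003,-0.001,0,0,0,0,-1,-0.006,-0.002,0,0,0,0,-1,-0.0071,-0.0025,0,0,0,0,-1,-0.0071,-0.0025,0,0,0,0,-1,-0.0071,-0.0025,0,0,0,0,-1]'
python3 -c "from h import *;report()"
```

```text
clock: 12.17
tcp_pos: [0.4886, -0.0673, 0.079]
orientation: [0.043, 0.578, 0.813, 0.061]
wrist_force: [9.8, 7.4, -2.0]
finger_gap: 0.0079
grip_force: 108.5
clk 12.17 tcpE [-1.1 -0.5 75. ] tilt 0.15 yaw -0.0 roll 0.001 long [-67.   -0.5  49.3] short [57.6 -0.5 68.2] F_E [11.7  3.7 -2. ] M_E [ 0.97 -2.67  0.01] grip 108.5 0.0079
clock: 12.58
tcp_pos: [0.4876, -0.0677, 0.0791]
orientation: [0.044, 0.578, 0.813, 0.062]
wrist_force: [11.0, 8.7, -2.4]
finger_gap: 0.0082
grip_force: 108.1
clk 12.58 tcpE [-2.2 -0.6 75.1] tilt 0.151 yaw 0.01 roll 0.001 long [-68.1  -0.6  49.4] short [56.5 -0.5 68.4] F_E [13.3  4.6 -2.4] M_E [ 1.05 -2.96  0.08] grip 108.1 0.0082
```

```bash
python3 -m jog '[-0.003,0.001,0,0,0,0,-1,-0.0063,0.0031,0,0,0,0,-1,-0.0063,0.0031,0,0,0,0,-1,-0.0063,0.0031,0,0,0,0,-1,-0.0063,0.0031,0,0,0,0,-1]'
python3 -c "from h import *;report()"
```

```text
clock: 13.0
tcp_pos: [0.487, -0.0677, 0.0793]
orientation: [0.044, 0.578, 0.813, 0.062]
wrist_force: [11.9, 6.6, -3.6]
finger_gap: 0.0079
grip_force: 107.8
clk 13.0 tcpE [-2.8 -0.4 75.3] tilt 0.152 yaw 0.0 roll -0.001 long [-68.7  -0.4  49.5] short [55.9 -0.4 68.6] F_E [13.4  2.3 -3.6] M_E [ 0.58 -3.11 -0.01] grip 107.8 0.0079
```

```bash
python3 -m jog '[-0.003,0.0004,-0.001,0,0,0,-1,-0.0055,0.0008,-0.002,0,0,0,-1,-0.0055,0.0008,-0.002,0,0,0,-1,-0.0055,0.0008,-0.002,0,0,0,-1]'
python3 -c "from h import *;report()"
```

```text
clock: 13.33
tcp_pos: [0.4867, -0.0678, 0.0793]
orientation: [0.045, 0.578, 0.813, 0.062]
wrist_force: [13.7, 7.5, -2.0]
finger_gap: 0.0078
grip_force: 108.4
clk 13.33 tcpE [-3.1 -0.4 75.3] tilt 0.153 yaw 0.02 roll -0.002 long [-68.9  -0.4  49.5] short [55.6 -0.4 68.7] F_E [15.4  2.6 -2. ] M_E [ 0.47 -3.25  0.01] grip 108.4 0.0078
```

Rail is right back: the force is now climbing steeply at a reported −68.9 (true −68). Swinging down in stages.

```bash
python3 -m jog '[0.001,0.0003,-0.0045,-0.0012,0.0035,0,-1,0.0024,0.0008,-0.009,-0.0024,0.007,0,-1,0.0037,0.0013,-0.0135,-0.0036,0.0105,0,-1,0.005,0.0017,-0.018,-0.0048,0.014,0,-1,0.0063,0.0022,-0.0225,-0.006,0.0175,0,-1,0.0077,0.0027,-0.027,-0.0073,0.021,0,-1,0.0077,0.0027,-0.027,-0.0073,0.021,0,-1,0.0077,0.0027,-0.027,-0.0073,0.021,0,-1]'
python3 -c "from h import *;report()"
```

```text
clock: 14.0
tcp_pos: [0.4887, -0.0671, 0.0741]
orientation: [0.025, 0.579, 0.814, 0.034]
wrist_force: [11.7, 7.8, 1.5]
finger_gap: 0.0081
grip_force: 109.2
clk 14.0 tcpE [-1.  -0.4 70.1] tilt 0.084 yaw 0.01 roll -0.002 long [-68.4  -0.5  48.9] short [57.1 -0.5 59.4] F_E [13.6  3.6  1.5] M_E [ 0.7  -2.9  -0.04] grip 109.2 0.0081
```

```bash
python3 -m jog '[-0.003,0.0006,0,0,0,0,-1,-0.003,0.001,-0.004,-0.0011,0.0033,0,-1,-0.0025,0.0014,-0.008,-0.0022,0.0066,0,-1,-0.002,0.0018,-0.012,-0.0033,0.0099,0,-1,-0.0015,0.0022,-0.016,-0.0044,0.013,0,-1,-0.0008,0.0024,-0.0205,-0.0056,0.0162,0,-1,-0.0008,0.0024,-0.0205,-0.0056,0.0162,0,-1,-0.0008,0.0024,-0.0205,-0.0056,0.0162,0,-1]'
python3 -c "from h import *;report()"
```

```text
clock: 14.67
tcp_pos: [0.4897, -0.0668, 0.0703]
orientation: [0.011, 0.579, 0.815, 0.012]
wrist_force: [13.7, 7.3, 2.5]
finger_gap: 0.0078
grip_force: 109.4
clk 14.67 tcpE [ 0.  -0.5 66.3] tilt 0.032 yaw -0.02 roll -0.003 long [-68.4  -0.5  48.7] short [57.5 -0.5 52.7] F_E [15.3  2.4  2.5] M_E [ 0.59 -3.16  0.  ] grip 109.4 0.0078
```

```bash
python3 -m jog '[0,0,-0.003,-0.0008,0.0022,0,-1,0,0,-0.006,-0.0016,0.0044,0,-1,0.0005,0.0002,-0.009,-0.0024,0.0066,0,-1,0.001,0.0003,-0.012,-0.0032,0.0088,0,-1,0.001,0.0003,-0.0145,-0.0039,0.0111,0,-1,0.001,0.0003,-0.0165,-0.0039,0.0111,0,-1,0.001,0.0003,-0.0165,-0.0039,0.0111,0,-1,0.001,0.0003,-0.0165,-0.0039,0.0111,0,-1]'
python3 -c "from h import *;report()"
```

```text
clock: 15.33
tcp_pos: [0.4903, -0.0667, 0.0678]
orientation: [0.0, 0.579, 0.815, -0.003]
wrist_force: [12.2, 8.4, 9.4]
finger_gap: 0.0082
grip_force: 110.6
clk 15.33 tcpE [ 0.6 -0.5 63.8] tilt -0.004 yaw -0.03 roll -0.004 long [-68.4  -0.5  48.6] short [57.6 -0.6 48.1] F_E [14.3  4.   9.4] M_E [ 0.96 -2.91 -0.05] grip 110.6 0.0082
```

```bash
python3 -m jog '[0,0,0.002,0,0,0,-1,0.004,0.0014,0.002,0,0,0,-1,0.008,0.0028,0.002,0,0,0,-1,0.012,0.0042,0.002,0,0,0,-1,0.016,0.0056,0.002,0,0,0,-1,0.0195,0.0068,0.002,0,0,0,-1,0.0236,0.0082,0.002,0,0,0,-1,0.0236,0.0082,0.002,0,0,0,-1,0.0236,0.0082,0.002,0,0,0,-1]'
python3 -c "from h import *;report()"
```

```text
clock: 16.08
tcp_pos: [0.4923, -0.0659, 0.0678]
orientation: [-0.001, 0.58, 0.815, -0.005]
wrist_force: [4.0, 3.6, 13.4]
finger_gap: 0.008
grip_force: 111.1
clk 16.08 tcpE [ 2.8 -0.5 63.8] tilt -0.009 yaw -0.08 roll -0.004 long [-66.3  -0.4  49. ] short [59.7 -0.6 47.8] F_E [ 4.9  2.1 13.4] M_E [ 0.61 -1.5   0.03] grip 111.1 0.008
```

```bash
python3 -m jog '[0,0,0.002,0.0004,-0.0012,0,-1,0,0,0.004,0.0008,-0.0024,0,-1,0,0,0.004,0.0008,-0.0024,0,-1,0,0,0.004,0.0008,-0.0024,0,-1]'
python3 -c "from h import *;report()"
python3 -m jog '[0.004,0.0014,0,0,0,0,-1,0.008,0.0028,0,0,0,0,-1,0.012,0.0042,0,0,0,0,-1,0.0142,0.0049,0,0,0,0,-1,0.0142,0.0049,0,0,0,0,-1]'
python3 -c "from h import *;report()"
```

```text
clock: 16.42
tcp_pos: [0.4928, -0.0657, 0.0679]
orientation: [0.001, 0.58, 0.815, -0.001]
wrist_force: [9.7, 5.0, 4.6]
finger_gap: 0.0082
grip_force: 109.7
clk 16.42 tcpE [ 3.4 -0.4 63.9] tilt -0.0 yaw -0.07 roll -0.004 long [-65.6  -0.4  48.4] short [60.4 -0.5 48.4] F_E [10.8  1.6  4.6] M_E [ 0.34 -2.06 -0.03] grip 109.7 0.0082
clock: 16.83
tcp_pos: [0.4946, -0.0651, 0.0678]
orientation: [0.001, 0.58, 0.815, -0.002]
wrist_force: [5.8, 3.5, 7.3]
finger_gap: 0.0077
grip_force: 110.3
clk 16.83 tcpE [ 5.2 -0.4 63.8] tilt -0.003 yaw -0.09 roll -0.004 long [-63.8  -0.4  48.5] short [62.2 -0.6 48.2] F_E [6.6 1.4 7.3] M_E [ 0.3  -1.44  0.01] grip 110.3 0.0077
```

```bash
python3 -m jog '[0.004,0.0014,0.001,0.0003,-0.001,0,-1,0.008,0.0028,0.0015,0.0003,-0.001,0,-1,0.012,0.0042,0.0015,0.0003,-0.001,0,-1,0.016,0.0056,0.0015,0.0003,-0.001,0,-1,0.019,0.0066,0.0015,0.0003,-0.001,0,-1,0.019,0.0066,0.0015,0.0003,-0.001,0,-1,0.019,0.0066,0.0015,0.0003,-0.001,0,-1]'
python3 -c "from h import *;report()"
```

```text
clock: 17.42
tcp_pos: [0.4969, -0.0642, 0.0677]
orientation: [0.001, 0.58, 0.815, -0.002]
wrist_force: [3.2, -0.2, 7.3]
finger_gap: 0.0079
grip_force: 110.2
clk 17.42 tcpE [ 7.7 -0.3 63.7] tilt -0.003 yaw -0.11 roll -0.004 long [-61.3  -0.3  48.4] short [64.7 -0.5 48.1] F_E [ 3.  -1.2  7.3] M_E [ 0.1  -0.66  0.07] grip 110.2 0.0079
```

```bash
python3 -m jog '[0.003,0.001,0.003,0,0,0,-1,0.003,0.001,0.005,0,0,0,-1,0.003,0.001,0.005,0,0,0,-1]' 20
python3 -c "from h import *;report()"
```

```text
clock: 17.67
tcp_pos: [0.497, -0.0641, 0.0678]
orientation: [0.0, 0.58, 0.814, -0.003]
wrist_force: [4.7, -0.8, 3.9]
finger_gap: 0.0078
grip_force: 109.6
clk 17.67 tcpE [ 7.9 -0.3 63.8] tilt -0.004 yaw -0.13 roll -0.004 long [-61.2  -0.2  48.6] short [64.8 -0.4 48.1] F_E [ 4.2 -2.3  3.9] M_E [-0.42 -1.17  0.06] grip 109.6 0.0078
```

Under the keeper and against the wall. Releasing gently, then lifting.

```bash
python3 -m jog '[0,0,0,0,0,0,-0.7,0,0,0,0,0,0,-0.6,0,0,0,0,0,0,-0.5,0,0,0,0,0,0,-0.4,0,0,0,0,0,0,-0.4,0,0,0.05,0,0,0,-0.4,0,0,0.12,0,0,0,-0.4,0,0,0.25,0,0,0,-0.4,0,0,0.4,0,0,0,-0.4,0,0,0.6,0,0,0,-0.4,0,0,0.75,0,0,0,-0.4,0,0,0.75,0,0,0,-0.4]'
python3 -m jog '[-0.2,-0.3,0.2,0,0,0,-0.4,-0.2,-0.3,0.2,0,0,0,-0.4,-0.2,-0.3,0.2,0,0,0,-0.4,-0.2,-0.3,0.2,0,0,0,-0.4,-0.2,-0.3,0.2,0,0,0,-0.4]'
python3 - <<'E'
from h import *
report()
p,d,c,M=cam("wrist"); save("w3",p); P=cloud(d,c,M); L=(P-EO)@RE*1000; L=L.reshape(-1,3)
def rect(Q,n):
    r=cv2.minAreaRect(Q[:,:2].astype(np.float32)); print(n,len(Q),np.median(Q,0).round(1),[np.round(x,1) for x in r])
I=(abs(L[:,0]-8)<35)&(abs(L[:,1])<45); rect(L[I&(L[:,2]>80)&(L[:,2]<95)],"fin")
Q=L[(abs(L[:,0]-8)<48)&(abs(L[:,1])<49)&(L[:,2]>54)&(L[:,2]<66)]
A=np.c_[Q[:,:2],np.ones(len(Q))]; print("plane",np.linalg.lstsq(A,Q[:,2],rcond=None)[0],len(Q))
E
```

```text
clock: 18.67
tcp_pos: [0.4969, -0.064, 0.2235]
orientation: [0.003, 0.58, 0.814, -0.002]
wrist_force: [0.9, -0.5, 0.1]
finger_gap: 0.0254
grip_force: 0.0
clock: 19.08
tcp_pos: [0.4536, -0.1231, 0.2562]
orientation: [-0.003, 0.581, 0.814, -0.004]
wrist_force: [-0.4, 0.5, -0.8]
finger_gap: 0.0255
grip_force: 0.0
clk 19.08 tcpE [-52.5 -41.7 252.2] tilt -0.009 yaw -0.18 roll 0.0 long [-121.6  -41.5  237.3] short [  4.3 -41.9 236.2] F_E [-0.3  0.6 -0.8] M_E [ 0.03  0.   -0.01] grip 0.0 0.0255
fin 776 [ 6.9  1.4 89.2] [array([7.7, 0.4]), array([58.7, 10.4]), np.float64(89.8)]
plane [-3.74851593e-04  2.93457663e-04  5.77633229e+01] 7580
```

View pics/w3.png

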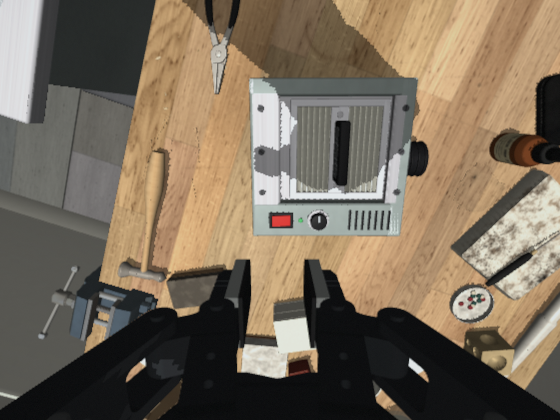

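The cassette lies flat in the bay, the fin at (342,152). It measures x 7.7, y 0.4 mm and is level, so it is home, and the robot is clear.

```bash
python3 -c "from workcell import env; print(env.hand_in())"
```

```text
the job is handed in; nothing more can be done
None
```

I refitted the cassette and handed the job in; the hand-in returned no verdict. At my last look it lay flat in the bay at about (7.7, 0.4) mm against a home of (8, 0 ±4), with the short tongue under the keeper and the robot clear.

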